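# Seat the vial rotor in the rotator's two bearing slots

## Task

Lift the vial rotor straight up out of its grey rest and lower it, axle level, into the two open slots of the blue fork on the white rotator stand. The fork is clamped somewhere along its rails, so find the slots gently by feel, then press the axle down past the two orange sprung rollers until both ends are fully home at the slot bottoms, and let go. Never force it down hard or drop it, and leave the other things on the bench where they are.

Things in the scene. Friction and masses are not known exactly. Their poses are not given: they have to be found in the camera images.
- stand: White rotator stand fixed to the bench: base 180 (x) x 230 (y) x 26 mm, rails on top to 30 mm. Origin: centre of its underside, z up, y along the fitted axle, x across. A blue fork is clamped on the rails; its position is NOT measured: anywhere from 24 mm to the -x side to 24 mm to the +x side of the stand's centre, centred in y, square to the stand. It does not move when pushed.
- stand_seat (a point): Rail datum: point 31 mm to the -x side of the stand's centre, 80 mm above the bench, the height of the axle's axis when fully home. The slots themselves stand 7 to 55 mm to the +x side of this point (hidden). Axes as the stand.
- cheek_l (a point): Point at the rail datum (stand x = -31 mm), y = 92 mm, z = 98 mm: always on the flat level top of the fork's +y cheek, on the -x side of its slot. Each blue cheek is 124 mm long (x), 12 mm thick (y). At mid-length it has an open-topped slot 13 mm wide, lips rounded to 1.5 mm radius, floor at z = 75 mm. The slots of both cheeks are in line.
- cheek_r (a point): The same for the -y cheek, y = -92 mm. In each slot an orange sprung roller (12 mm diameter) sticks 5 mm in from the +x wall: the axle meets it with its axis at about z = 93 mm and, once pushed past, it closes above the axle. The two together yield to a push of about 5 to 18 N on top of the rotor's weight.
- rotor_center (a point): Vial rotor's centre, on its axle; y along the axle. Mid-way a dark grip block 30 (x) x 60 (y) x 36 mm (z), upright at the start, to be taken across its 30 mm. Beyond it at each end a white disc, 76 mm diameter (y = 45 to 51 mm), vials on its outer side to 75 mm, an 18 mm collar from 77 to 81 mm. Same both ways round. 0.36 to 0.59 kg.
- axle_l (a point): On the axis of the rotor's bare steel axle (10 mm diameter, 216 mm long), 92 mm to the +y side of the rotor's centre: where it lies in a slot.
- axle_r (a point): The same, 92 mm to the -y side of the rotor's centre.
- rest: Grey plastic rest fixed to the bench, plate 130 (x) x 220 (y) x 10 mm with two posts at y = +-92 mm, tops at 66 mm, each with an open notch 10 mm deep (14 mm wide) that holds the rotor's axle with its axis 61 mm above the bench. Origin: centre of the underside; y along the axle.
- wash_bottle: Bystander: white bottle, 64 mm diameter, 150 mm high. Origin at its underside.
- screwdriver: Bystander: screwdriver lying on the bench. Origin at its underside.
- cap_jar: Bystander: small amber jar, 32 mm diameter, 45 mm high, standing beside the stand. Origin at its underside.

How it is judged:
By the outcome, as a careful person would: the job done as asked, in the order asked, and still so for the second after the job is handed in, with the robot touching nothing.
It also fails if it takes over 72 s, if anything falls off the work surface, if the arm or the gripper's body presses on something with over 40 N, if the wrist force passes 120 N, or if a joint passes its speed limit or range.

## Robot

A 6-joint arm with a two-finger parallel gripper is mounted at the origin on the work surface. World frame = base frame: x ahead of the robot, y to its left, z up, the work surface at z = 0. Lengths are in m, angles in rad, forces in N, time in s.
With the tool pointing down it reaches from about 0.25 to 0.8 m from the base axis. Payload 8.5 kg.
Tool frame: the origin (TCP) lies on the centre line of the jaws, within the pads' length; the fingertips stand 22 mm ahead of it and the grasp point (between the pads) lies 3 mm ahead of it; z points along the fingers, y is the line along which they close (so a half turn about z gives the same grasp; the last joint's range is limited). The gripper opens to 85 mm and grips with 20 to 120 N. Pads are 22 mm wide; open, the fingers measure 114 mm over their backs; the gripper's body (76 mm by 85 mm) begins 54 mm behind the grasp point. The pads swing forward as they close: fully open they stand 13 mm farther back than shut.
Start: joints at [-1.218, 0.238, -0.013, 1.319, 0, 1.571], TCP at [0.181, -0.493, 0.253] pointing down, gripper open.
Joint ranges: [-2.66, 2.66], [-1.03, 1.9], [-1.14, 1.46], [-1.82, 2.27], [-1.45, 1.34], [-3.14, 3.14]. Speed limits (rad/s): [2.22, 2.22, 2.79, 3.14, 3.14, 3.14].

## Interface

Orientations are given as a rotation vector (axis times angle).
In Python, from plant import * gives the robot as it stands.
- The arm moves only by the shell command python3 -m handwheel 'ROWS' [OPENING] [FORCE]. ROWS is JSON, a list of rows, each a list of 6 numbers: the shift along the tool's x, y, z normalised to -1 to 1, where 1 is 20 mm, then the turn, a rotation vector about the tool's x, y, z normalised to -1 to 1, where 1 is 8 degrees. A call has 1 to 12 rows; each row shifts and turns the commanded pose from where the row before left it, along the tool's axes as they then stand; what a row does not reach is not made up. A row lasts 1/8 s, in which the tool goes at most 62.5 mm and 10.7 degrees, less where a joint would pass 70% of its speed; a pose out of reach is approached as far as the arm can. A call with a number of a shift or a turn outside -1 to 1 is refused whole. A call with a gripper value outside its range is refused whole. OPENING is the closure, from 0 (fully open) to 1 (shut), set as the call begins (- or left out, the last holds). The fingers move at their own pace and stop on an object; FORCE is the grip in N (left out, the last holds). Time passes only in rows, so rows that do not move let the fingers close. It gives the time, the measured TCP pose, the force, the opening and the grip force at its end, in the units of the state.
- get_state(): the state, without advancing time (a new reading comes with each control period).
- grab_frame(name): name is "side" or "top"; returns a dict with "img" (420x560x3 uint8, red, green, blue), "fx", "fy", "cx", "cy" (pixels), "R" (3x3) and "t" (3): a world point X has camera coordinates R X + t. Camera axes: x right, y down, z forward; pixel columns grow to the right and rows downward; lengths in m; the calibration is good to about 2 mm. A picture is of the moment at which its call begins. There is no depth.
- finish_job(): hands the job in; it is judged then, once.
The state is a dict: "clock": time; "q": joint angles; "dq": joint speeds; "joint_torque": joint torques, N m; "eef_pos": TCP position; "tcp_rot": TCP orientation; "contact_force": force on the tool from outside, world axes, zero at the start; "ft_torque": the same for the moment, N m; "width": finger opening in m; "grip_force": force on a finger pad.
Only numpy, scipy, OpenCV 4.12 (cv2) and the standard library are available. Lean on these libraries where they do the work, as an engineer would, in place of code of your own. Each camera call takes 0.05 s, during which the arm holds its last target. There are 200 camera calls.

## Working session

There is one attempt and no reset: what is moved stays moved. The work goes in short steps, Python scripts to look and compute and a shell command to move; the robot and the scene stay as the last step left them, time stands still between calls to the robot, and variables do not carry over. Pictures are saved under pics/ and viewed, at most 10 in all, crops included, and the job is handed in when it is done.

```bash
mkdir -p pics
python3 - <<'E'
from plant import *
import cv2
for n in ("side","top"):
    f=grab_frame(n); cv2.imwrite(f"pics/{n}0.png",cv2.resize(f["img"][:,:,::-1],(800,600),interpolation=cv2.INTER_CUBIC))
    print(n,f["fx"],f["fy"],f["cx"],f["cy"],f["R"],f["t"])
s=get_state(); print(s["eef_pos"],s["tcp_rot"],s["contact_force"],s["clock"],s["width"])
E
```

```text
side 419.28377110438277 419.28377110438277 277.10355232887036 207.7239463268981 [[ 9.89480565e-01 -1.44662974e-01 -9.14094400e-04]
 [-9.93768324e-02 -6.75108799e-01 -7.30994086e-01]
 [ 1.05130665e-01  7.23395281e-01 -6.82383184e-01]] [-0.59150139  0.12763171  1.22257039]
top 392.55333775289625 392.55333775289625 276.97578897130296 205.9554347872199 [[-0.01107944 -0.9996429  -0.02431708]
 [-0.98956015  0.01445585 -0.14339367]
 [ 0.14369399  0.02247449 -0.98936694]] [0.02718841 0.56841988 1.25766489]
[ 0.18127281 -0.49233743  0.25276959] [-3.09163781e+00 -5.50983166e-01  3.63947589e-04] [-0.80779311 -0.97430902 -0.0351643 ] 0.1 0.08528185581757743
```

View pics/side0.png

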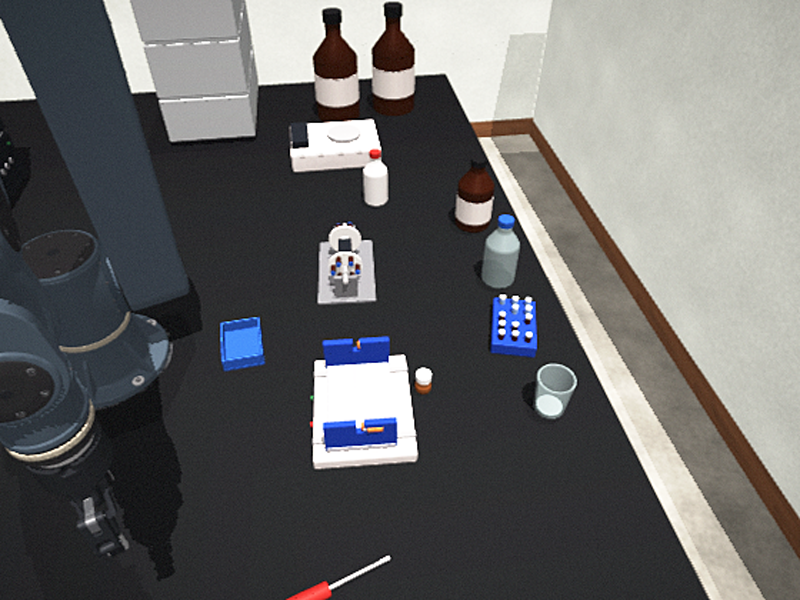

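View pics/top0.png

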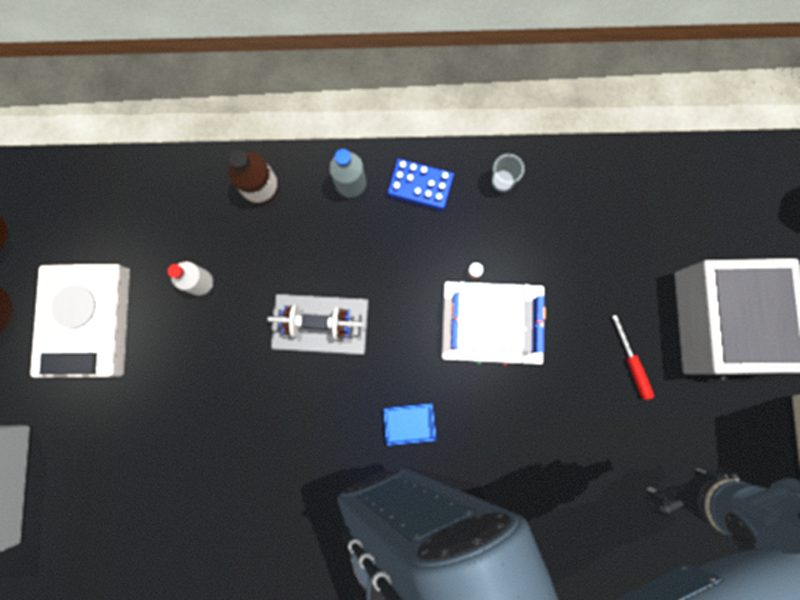

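The side view shows the rest and rotor at about (346,265) and the stand at about (363,410). In the top view the rotor is at about (317,322) and the stand at about (495,322). I'll enlarge both crops.

Run:
```python
from plant import *
import cv2
f=cv2.imread("pics/top0.png") 
a=grab_frame("top")["img"][:,:,::-1]; b=grab_frame("side")["img"][:,:,::-1]
c=cv2.resize(a[195:265,185:385],None,fx=4,fy=4,interpolation=cv2.INTER_CUBIC) # 800x280
d=cv2.resize(b[235:330,210:310],None,fx=4,fy=3.3,interpolation=cv2.INTER_CUBIC)[:310] 
e=cv2.resize(b[150:228,210:310],None,fx=4,fy=4,interpolation=cv2.INTER_CUBIC)[:310]
d=cv2.resize(d,(400,310)); e=cv2.resize(e,(400,310))
import numpy as np
cv2.imwrite("pics/crop1.png",np.vstack([c,np.hstack([d,e])]))
```

```text
(no output)
```

View pics/crop1.png

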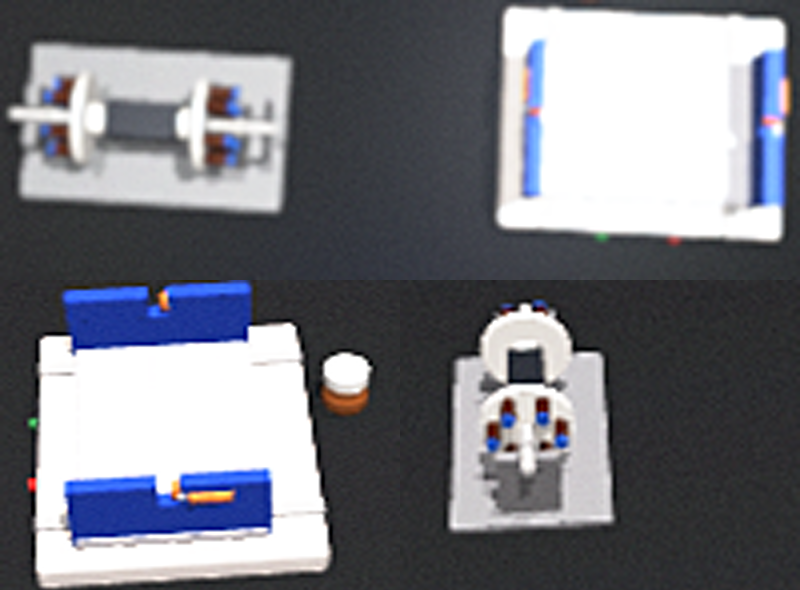

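```bash
cat > h.py <<'E'
from plant import *
import numpy as np, cv2
def ray(f,u,v,z):
    R,t=np.array(f["R"]),np.array(f["t"]); C=-R.T@t
    d=R.T@np.array([(u-f["cx"])/f["fx"],(v-f["cy"])/f["fy"],1]); return C+d*(z-C[2])/d[2]
def un(x,s,o): return (x+.5)/s-.5+o
E
python3 - <<'E'
from h import *
np.set_printoptions(precision=4,suppress=True)
T=grab_frame("top");S=grab_frame("side")
def top(x,y,z): return ray(T,un(x,4,185),un(y,4,195),z)[:2]
def sd(x,y,z): return ray(S,un(x,4,210),un(y-280,3.3,235),z)[:2]
def se(x,y,z): return ray(S,un(x-400,4,210),un(y-280,310/78,150),z)[:2]
def quad(n,p):
    p=np.array(p); d=(p[0]-p[1]+p[3]-p[2])/2; print(n,p.mean(0),"len",np.hypot(*d),"wid",np.hypot(*(p[0]-p[3])),"yaw",np.degrees(np.arctan2(-d[0],d[1])))
print("cams",[-np.array(f["R"]).T@f["t"] for f in(T,S)])
quad("axle", [top(8,113,.061),top(278,128,.061)]*1+[top(278,128,.061),top(8,113,.061)])
quad("rest", [top(33,44,.01),top(292,57,.01),top(285,213,.01),top(20,199,.01)])
quad("block",[top(107,103,.079),top(177,106,.079),top(174,146,.079),top(105,138,.079)])
quad("stand",[top(503,8,.028),top(787,17,.028),top(782,241,.028),top(498,230,.028)])
quad("stand side",[sd(40,340,.028),sd(298,324,.028),sd(330,568,.028),sd(38,570,.026)])
quad("rest side",[se(455,355,.01),se(605,352,.01),se(612,523,.01),se(450,528,.01)])
print("rest side pts",se(455,355,.01),se(605,352,.01),se(612,523,.01),se(450,528,.01))
print("stand side",sd(40,340,.026),sd(298,324,.026),sd(330,560,.026),sd(38,573,.026))
for n,p in dict(nL=(66,481),nR=(271,470),nslot0=(156,477),fL=(65,291),fR=(248,283),fslot0=(149,288)).items(): print(n,sd(*p,.098))
for n,p in dict(l1=(537,42),l2=(532,196),r1=(772,50),r2=(767,205)).items(): print(n,top(*p,.098))
print("axle near end",se(528,468,.061),"block mid top far",se(526,345,.079))
E
```

```text
cams [array([ 0.3821, -0.0093,  1.3265]), array([ 0.4694, -0.8838,  0.927 ])]
axle [0.5069 0.2043] len 0.22065437002196778 wid 0.0 yaw -3.943961473042217
rest [0.5057 0.2005] len 0.2223932530874023 wid 0.13174685692329086 yaw -3.7054929512016628
block [0.503  0.2027] len 0.05609903605277881 wid 0.02813668099632618 yaw -5.273620977193737
stand [ 0.5026 -0.2045] len 0.2337292165365177 wid 0.18470304269216392 yaw -2.797073998117881
stand side [ 0.5047 -0.211 ] len 0.18008907167519397 wid 0.222292529129077 yaw 84.60168375672053
rest side [0.5083 0.1994] len 0.13097635118773518 wid 0.22546373114579515 yaw 83.84984570813383
rest side pts [0.451  0.3189] [0.5837 0.3037] [0.5631 0.081 ] [0.4354 0.0939]
stand side [ 0.4206 -0.0897] [ 0.6037 -0.0983] [ 0.5866 -0.331 ] [ 0.4092 -0.316 ]
nL [ 0.4337 -0.2888]
nR [ 0.5551 -0.2971]
nslot0 [ 0.4867 -0.2931]
fL [ 0.4436 -0.1029]
fR [ 0.5665 -0.112 ]
fslot0 [ 0.4998 -0.1078]
l1 [ 0.5612 -0.1137]
l2 [ 0.4402 -0.1066]
r1 [ 0.5522 -0.2976]
r2 [ 0.431 -0.288]
axle near end [0.5007 0.0991] block mid top far [0.5113 0.2334]
```

```bash
python3 -m handwheel '[[0,0,0,0,0,-1],[0,0,0,0,0,-1],[0,0,0,0,0,-1],[0,0,0,0,0,-1],[0,0,0,0,0,-1],[0,0,0,0,0,-1],[0,0,0,0,0,-1],[0,0,0,0,0,-1],[0,0,0,0,0,-0.24],[0,0,0,0,0,0]]' 0
cat >> h.py <<'E'
from scipy.spatial.transform import Rotation as Ro
np.set_printoptions(precision=4,suppress=True)
def to(x,y,z):
    s=get_state(); R=Ro.from_rotvec(s["tcp_rot"]).as_matrix(); d=R.T@(np.array([x,y,z])-s["eef_pos"])
    print("eef",np.array(s["eef_pos"]),"yawx",np.degrees(np.arctan2(R[1,0],R[0,0])),"zaxis",R[:,2],"units",d/.02,"F",np.array(s["contact_force"]),"t",s["clock"])
E
python3 -c "
from h import *
to(.506,.203,.22); print(get_state()['q'])"
```

```text
clock: 1.55
eef_pos: [0.1814, -0.4926, 0.2532]
tcp_rot: [-2.297, -2.143, -0.0]
contact_force: [-0.1, -0.3, -0.3]
width: 0.0853
grip_force: 0.0
eef [ 0.1814 -0.4926  0.2532] yawx 86.01182201261192 zaxis [-0.      0.0002 -1.    ] units [35.8248 13.7724  1.6669] F [-0.1143 -0.3259 -0.2506] t 1.55
[-1.218   0.2382 -0.0136  1.3192  0.      0.4224]
```

```bash
python3 -m handwheel '[[1,0.4,0,0,0,0],[1,0.4,0,0,0,0],[1,0.4,0,0,0,0],[1,0.4,0,0,0,0],[1,0.4,0,0,0,0],[1,0.4,0,0,0,0],[1,0.4,0,0,0,0],[1,0.4,0,0,0,0],[1,0.4,0,0,0,0],[1,0.4,0,0,0,0],[1,0.4,0,0,0,0],[1,0.4,0,0,0,0]]'
python3 -m handwheel '[[1,0.4,0,0,0,0],[1,0.4,0,0,0,0],[1,0.4,0,0,0,0],[1,0.4,0,0,0,0],[1,0.4,0,0,0,0],[1,0.4,0,0,0,0],[1,0.4,0,0,0,0],[1,0.4,0,0,0,0],[1,0.4,0,0,0,0],[1,0.4,0,0,0,0],[1,0.4,0,0,0,0],[1,0.4,0,0,0,0]]'
python3 -m handwheel '[[1,0.4,0,0,0,0],[1,0.4,0,0,0,0],[1,0.4,0,0,0,0],[1,0.4,0,0,0,0],[1,0.4,0,0,0,0],[1,0.4,0,0,0,0],[1,0.4,0,0,0,0],[1,0.4,0,0,0,0],[1,0.2,0,0,0,0],[1,0,0,0,0,0],[1,0,0,0,0,0],[0.8,0,0,0,0,0]]'
python3 - <<'E'
from h import *
to(.506,.203,.1)
a=grab_frame("top")["img"][:,:,::-1]; b=grab_frame("side")["img"][:,:,::-1]
c=cv2.resize(a[190:255,170:270],(800,520),interpolation=cv2.INTER_CUBIC)
d=cv2.resize(b[130:220,200:320],(800,600),interpolation=cv2.INTER_CUBIC)
cv2.imwrite("pics/side1.png",d); cv2.imwrite("pics/top1.png",c)
E
```

```text
clock: 3.05
eef_pos: [0.2936, -0.2581, 0.2534]
tcp_rot: [2.295, 2.145, 0.0]
contact_force: [0.0, 0.2, -0.4]
width: 0.0855
grip_force: 0.0
clock: 4.55
eef_pos: [0.405, -0.0252, 0.2534]
tcp_rot: [2.294, 2.146, 0.0]
contact_force: [-0.1, 0.0, 0.5]
width: 0.0855
grip_force: 0.0
clock: 6.05
eef_pos: [0.489, 0.2055, 0.2533]
tcp_rot: [-2.295, -2.146, 0.0]
contact_force: [0.3, -1.2, -0.1]
width: 0.0853
grip_force: 0.0
eef [0.489  0.2055 0.2533] yawx 86.1570763077111 zaxis [-0.0001  0.0001 -1.    ] units [-0.0693  0.859   7.6662] F [ 0.28   -1.1801 -0.123 ] t 6.05
```

View pics/side1.png

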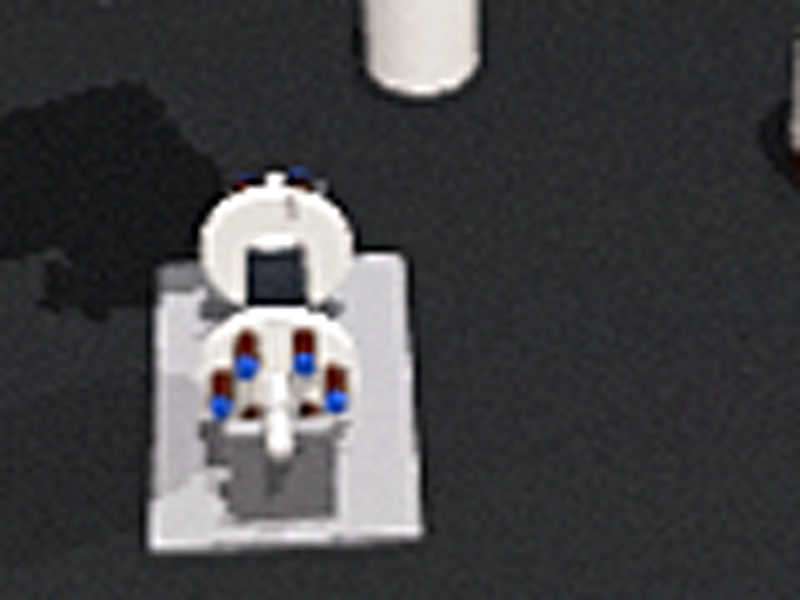

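The side crop shows the axle's near end at (282,452), its far end at (275,180), and the grip block at x 248–303. The gripper isn't in the way.

Run:
```python
from h import *
S=grab_frame("side")
def p(x,y,z): return ray(S,un(x,20/3,200),un(y,20/3,130),z)[:2]
a=p(283,452,.061);b=p(275,180,.061);print("axle",a,b,(a+b)/2,np.linalg.norm(a-b),np.degrees(np.arctan2(b[0]-a[0],b[1]-a[1])))
c=[p(157,262,.01),p(405,255,.01),p(421,532,.01),p(150,540,.01)];print("rest",c,np.mean(c,0))
print("block top far edge",p(248,248,.079),p(303,248,.079))
```

```text
axle [0.5018 0.0968] [0.5156 0.3109] [0.5087 0.2039] 0.21457783083196613 3.704037573191803
rest [array([0.45  , 0.3168]), array([0.5817, 0.3035]), array([0.5642, 0.0874]), array([0.4355, 0.1007])] [0.5078 0.2021]
block top far edge [0.4967 0.2312] [0.5238 0.2272]
```

View pics/top1.png

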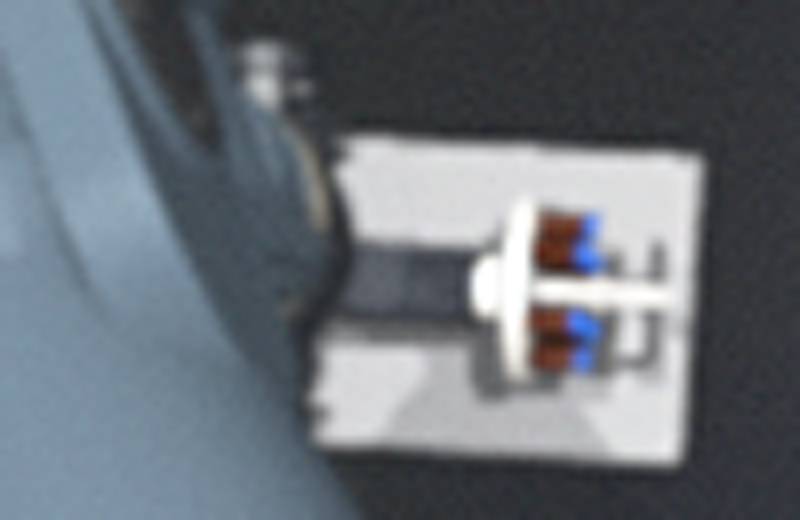

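```bash
python3 -m handwheel '[[-0.07,0.93,0,0,0,0],[0,0,1,0,0,0],[0,0,1,0,0,0],[0,0,1,0,0,0],[0,0,1,0,0,0],[0,0,1,0,0,0],[0,0,1,0,0,0],[0,0,1,0,0,0],[0,0,1,0,0,0],[0,0,0.8,0,0,0],[0,0,0.6,0,0,0],[0,0,0,0,0,0]]' 0
python3 -m handwheel '[[0,0,0,0,0,0],[0,0,0,0,0,0],[0,0,0,0,0,0],[0,0,0,0,0,0],[0,0,0,0,0,0],[0,0,0,0,0,0],[0,0,0,0,0,0],[0,0,0,0,0,0]]' 1 20
python3 -c "
from h import *
to(.5075,.203,.064)"
```

```text
clock: 7.7
eef_pos: [0.5071, 0.201, 0.0647]
tcp_rot: [-2.295, -2.144, 0.002]
contact_force: [-0.1, -0.1, -0.3]
width: 0.0854
grip_force: 0.0
clock: 8.7
eef_pos: [0.5078, 0.2019, 0.0658]
tcp_rot: [2.295, 2.145, 0.002]
contact_force: [-1.6, 1.1, 4.9]
width: 0.0299
grip_force: 23.3
eef [0.5078 0.2019 0.0658] yawx 86.14193780582809 zaxis [ 0.0007  0.0006 -1.    ] units [ 0.0563 -0.0193  0.0891] F [-1.5682  1.0803  4.8993] t 8.7
```

```bash
python3 -m handwheel '[[0,0,0,0,0,0],[0,0,0,0,0,0],[0,0,0,0,0,0],[0,0,-0.3,0,0,0],[0,0,-0.5,0,0,0],[0,0,-0.7,0,0,0],[0,0,0,0,0,0],[0,0,0,0,0,0]]' 1 90
python3 -m handwheel '[[0,0,-0.7,0,0,0],[0,0,-0.7,0,0,0],[0,0,-0.7,0,0,0],[0,0,-0.7,0,0,0],[0,0,-0.7,0,0,0],[0,0,-0.7,0,0,0],[0,0,-0.7,0,0,0],[0,0,-0.5,0,0,0],[0,0,0,0,0,0],[0,0,0,0,0,0]]' 
python3 -c "
from h import *
s=get_state();print(s['contact_force'],s['ft_torque'])
S=grab_frame('side');cv2.imwrite('pics/side2.png',cv2.resize(S['img'][100:250,170:350,::-1],(720,600),interpolation=cv2.INTER_CUBIC))
to(.5,-.2035,.203)"
```

```text
clock: 9.7
eef_pos: [0.5075, 0.2015, 0.0953]
tcp_rot: [-2.295, -2.145, -0.0]
contact_force: [0.2, -0.5, -5.8]
width: 0.0289
grip_force: 89.2
clock: 10.95
eef_pos: [0.5073, 0.2015, 0.2029]
tcp_rot: [-2.295, -2.145, 0.001]
contact_force: [0.7, 0.2, -5.3]
width: 0.0289
grip_force: 89.3
[ 0.6832  0.204  -5.3375] [ 0.0183  0.0343 -0.025 ]
eef [0.5072 0.2014 0.2028] yawx 86.13290764632215 zaxis [-0.001  -0.0003 -1.    ] units [-20.2256   1.0042  -0.006 ] F [-0.4642  0.3696 -4.758 ] t 11.0
```

View pics/side2.png

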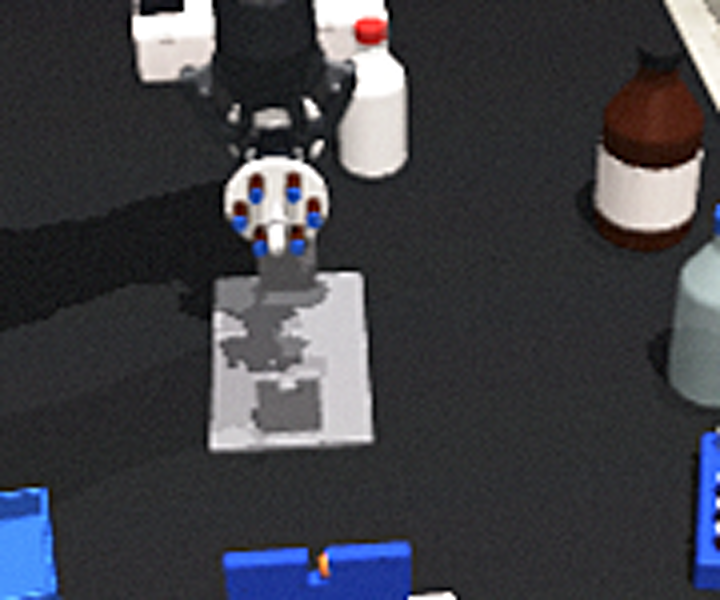

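The rotor is lifted and hangs level, about 5.3 N. The far slot shows at about (315,565) in this crop. I'll take one enlarged look at both cheeks for the stand's yaw and the slot's x.

Run:
```python
from h import *
i=grab_frame("side")["img"][:,:,::-1]
f=cv2.resize(i[233:258,222:288],(792,300),interpolation=cv2.INTER_CUBIC)
n=cv2.resize(i[288:313,222:288],(792,300),interpolation=cv2.INTER_CUBIC)
cv2.imwrite("pics/cheeks.png",np.vstack([f,n]))
```

```text
(no output)
```

View pics/cheeks.png

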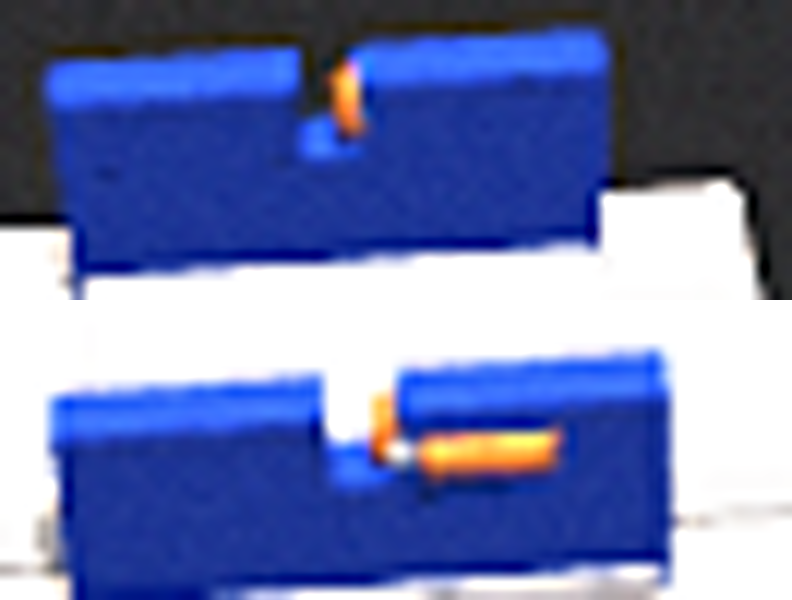

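Run:
```python
from h import *
from scipy.optimize import least_squares
S=grab_frame("side")
P=[ # u,v, lx, ly(m)
(52,107,-62,86),(607,72,62,86),(48,65,-62,98),(603,32,62,98),(299,93,-6.5,86),(362,85,6.5,86),(300,50,-6.5,98),
(54,442,-62,-98),(664,395,62,-98),(52,400,-62,-86),(662,353,62,-86),(325,422,-6.5,-98),(400,412,6.5,-98),(321,377,-6.5,-86),(397,372,6.5,-86)]
W=[];L=[]
for u,v,x,y in P:
    vv=un(v,12,233) if v<300 else un(v-300,12,288)
    W.append(ray(S,un(u,12,222),vv,.098)[:2]);L.append((x/1e3,y/1e3))
W=np.array(W);L=np.array(L)
def f(p):
    c,s=np.cos(p[2]),np.sin(p[2]);return (L@np.array([[c,s],[-s,c]])+p[:2]-W)
r=least_squares(lambda p:f(p).ravel(),[.5,-.2,0],loss="soft_l1",f_scale=.001)
print(r.x[:2],np.degrees(r.x[2]));print(f(r.x)*1e3)
to(*r.x[:2],.2)
```

```text
[ 0.4992 -0.2052] -3.5112388147684466
[[-0.2937 -0.0411]
 [-0.0494 -0.1547]
 [ 0.6136 -0.9288]
 [-0.0899 -0.4552]
 [ 0.3783  0.351 ]
 [-0.7862 -0.8084]
 [-0.3099 -0.6824]
 [-1.6226  0.2934]
 [ 2.462  -0.852 ]
 [-1.0537  2.3601]
 [ 2.1488  1.1819]
 [ 0.859  -0.0481]
 [-0.9847 -1.0367]
 [ 1.3634  1.2393]
 [-0.6672  1.4451]]
eef [0.5073 0.2015 0.2028] yawx 86.13519479646538 zaxis [-0.001  -0.0003 -1.    ] units [-20.3162   0.9674   0.1452] F [ 0.5697 -0.1342 -5.8679] t 11.1
```

```bash
python3 -m handwheel '[[-0.5,0,0,0,0,-0.045],[-1,0,0,0,0,0],[-1,0,0,0,0,0],[-1,0,0,0,0,0],[-1,0,0,0,0,0],[-1,0,0,0,0,0],[-1,0,0,0,0,0],[-1,0,0,0,0,0],[-1,0,0,0,0,0],[-1,0,0,0,0,0],[-1,0,0,0,0,0],[-1,0,0,0,0,0]]'
python3 -m handwheel '[[-1,0,0,0,0,0],[-1,0,0,0,0,0],[-1,0,0,0,0,0],[-1,0,0,0,0,0],[-1,0,0,0,0,0],[-1,0,0,0,0,0],[-1,0,0,0,0,0],[-0.8,0,0,0,0,0],[-0.5,0,0,0,0,0],[0,0,0,0,0,0],[0,0,0,0,0,0]]'
python3 -c "
from h import *
to(.487,-.2065,.115)"
```

```text
clock: 12.6
eef_pos: [0.4931, -0.0295, 0.2034]
tcp_rot: [2.289, 2.152, 0.0]
contact_force: [-0.3, 0.5, -5.6]
width: 0.0287
grip_force: 89.3
clock: 13.98
eef_pos: [0.4832, -0.1933, 0.2033]
tcp_rot: [-2.288, -2.152, -0.0]
contact_force: [-0.7, 0.4, -5.9]
width: 0.029
grip_force: 89.3
eef [ 0.4832 -0.1933  0.2033] yawx 86.50623319513296 zaxis [-0.0002  0.0004 -1.    ] units [-0.6483  0.2311  4.4127] F [-0.7498  0.4405 -5.877 ] t 13.975
```

```bash
python3 -m handwheel '[[-0.65,0.23,0,0,0,0],[0,0,0.8,0,0,0],[0,0,0.8,0,0,0],[0,0,0.8,0,0,0],[0,0,0.8,0,0,0],[0,0,0.6,0,0,0],[0,0,0.4,0,0,0],[0,0,0,0,0,0],[0,0,0,0,0,0]]'
python3 - <<'E'
from h import *
to(.487,-.2065,.1078)
S=grab_frame("side");i=S["img"][:,:,::-1]
cv2.imwrite("pics/above.png",cv2.resize(i[215:320,212:300],(670,800))[:600] if 0 else cv2.resize(i[215:320,205:310],(600,600),interpolation=cv2.INTER_CUBIC))
E
```

```text
clock: 15.1
eef_pos: [0.4874, -0.2071, 0.1198]
tcp_rot: [2.288, 2.152, 0.001]
contact_force: [-0.1, -0.1, -5.4]
width: 0.0291
grip_force: 89.6
eef [ 0.4874 -0.2071  0.1198] yawx 86.49795260415127 zaxis [ 0.0007 -0.0002 -1.    ] units [ 0.0282 -0.0221  0.5988] F [-0.1312 -0.067  -5.4226] t 15.1
```

View pics/above.png

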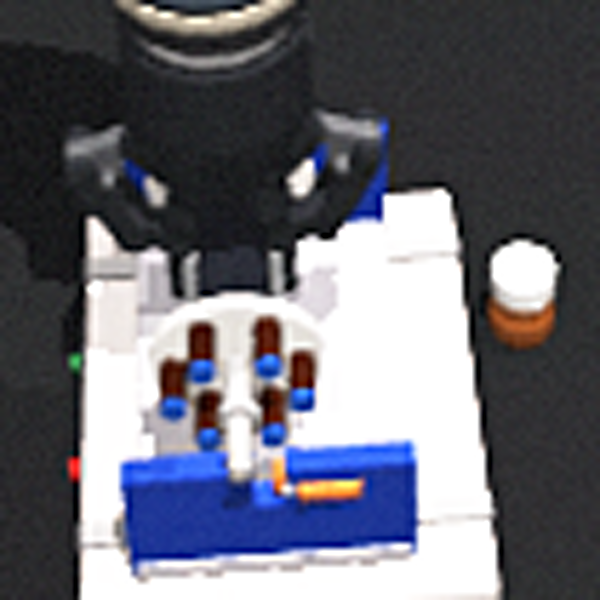

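The axle is at x≈240 and the slot centre at x≈268 in this crop, so the axle is about 11 mm to the −x side as planned. I'll lower it gently onto the cheek.

```bash
python3 -m handwheel '[[0,0,0.2,0,0,0],[0,0,0.15,0,0,0],[0,0,0.1,0,0,0],[0,0,0.05,0,0,0],[0,0,0,0,0,0],[0,0,0,0,0,0]]'
python3 -m handwheel '[[0,0,0.05,0,0,0],[0,0,0.05,0,0,0],[0,0,0,0,0,0],[0,0,0,0,0,0]]'
python3 -c "
from h import *
to(.487,-.2065,.1078); print(get_state()['ft_torque'])"
```

```text
clock: 15.9
eef_pos: [0.4871, -0.207, 0.1094]
tcp_rot: [2.288, 2.152, 0.0]
contact_force: [-0.8, 0.0, -5.6]
width: 0.029
grip_force: 89.6
clock: 16.4
eef_pos: [0.4872, -0.207, 0.108]
tcp_rot: [2.288, 2.152, 0.001]
contact_force: [-3.0, 0.6, 5.9]
width: 0.0294
grip_force: 91.1
eef [ 0.4872 -0.207   0.108 ] yawx 86.49497263265874 zaxis [ 0.0007 -0.0003 -1.    ] units [ 0.0246 -0.0106  0.0097] F [-2.9809  0.5932  5.8609] t 16.4
[0.2512 0.6186 0.0185]
```

Contact comes at TCP z 0.108, which is the cheek-top height I expected. I'll ease off slightly and sweep toward +x.

```bash
python3 -m handwheel '[[0,0,-0.03,0,0,0],[0,0.1,0,0,0,0],[0,0.1,0,0,0,0],[0,0.1,0,0,0,0],[0,0,0,0,0,0],[0,0,0,0,0,0]]'
python3 -m handwheel '[[0,0.05,0,0,0,0],[0,0.05,0,0,0,0],[0,0,0,0,0,0],[0,0,0,0,0,0]]'
python3 -m handwheel '[[0,0.05,0,0,0,0],[0,0.05,0,0,0,0],[0,0,0,0,0,0],[0,0,0,0,0,0]]'
python3 -c "
from h import *
to(.499,-.2065,.1078); print(get_state()['ft_torque'])"
```

```text
clock: 17.15
eef_pos: [0.4932, -0.2074, 0.1076]
tcp_rot: [-2.288, -2.152, -0.0]
contact_force: [0.4, -0.4, -5.2]
width: 0.0292
grip_force: 89.8
clock: 17.65
eef_pos: [0.495, -0.2074, 0.1078]
tcp_rot: [-2.288, -2.152, -0.0]
contact_force: [0.7, 0.2, -5.2]
width: 0.0287
grip_force: 89.8
clock: 18.15
eef_pos: [0.497, -0.2076, 0.1079]
tcp_rot: [-2.288, -2.152, -0.0]
contact_force: [0.0, -0.2, -6.0]
width: 0.029
grip_force: 89.8
eef [ 0.497  -0.2076  0.1079] yawx 86.4918457105451 zaxis [-0.0001  0.0001 -1.    ] units [0.0588 0.0961 0.0055] F [ 0.0478 -0.1744 -6.0345] t 18.15
[ 0.0476  0.0466 -0.0528]
```

```bash
python3 -m handwheel '[[0,0,0.05,0,0,0],[0,0,0.05,0,0,0],[0,0,0,0,0,0],[0,0,0,0,0,0]]'
python3 -c "
from h import *
to(.499,-.2065,.1078); print(get_state()['ft_torque'])"
```

```text
clock: 18.65
eef_pos: [0.497, -0.2075, 0.1059]
tcp_rot: [-2.288, -2.152, -0.0]
contact_force: [-1.0, -0.2, -5.7]
width: 0.029
grip_force: 89.8
eef [ 0.497  -0.2075  0.1059] yawx 86.49327229687924 zaxis [-0.0001  0.0001 -1.    ] units [ 0.0578  0.0962 -0.0959] F [-0.959  -0.2155 -5.6702] t 18.65
[-0.0271 -0.057  -0.0229]
```

It has gone below the cheek-top level with no force, so the axle is in the slot mouth. Next I'll go lower and feel the side walls.

```bash
python3 -m handwheel '[[0,0,0.05,0,0,0],[0,0,0.05,0,0,0],[0,0,0.05,0,0,0],[0,0,0.05,0,0,0],[0,0,0,0,0,0],[0,0,0,0,0,0]]'
python3 -m handwheel '[[0,-0.05,0,0,0,0],[0,-0.05,0,0,0,0],[0,0,0,0,0,0],[0,0,0,0,0,0]]'
python3 -c "
from h import *
to(.499,-.2065,.1078); print(get_state()['ft_torque'])"
```

```text
clock: 19.4
eef_pos: [0.4971, -0.2075, 0.1019]
tcp_rot: [-2.288, -2.152, -0.0]
contact_force: [0.2, -0.6, -5.6]
width: 0.0286
grip_force: 89.7
clock: 19.9
eef_pos: [0.4965, -0.2076, 0.1022]
tcp_rot: [2.286, 2.152, 0.003]
contact_force: [6.6, -0.4, -10.3]
width: 0.0291
grip_force: 89.4
eef [ 0.4965 -0.2076  0.1022] yawx 86.53393394507547 zaxis [ 0.003 -0.    -1.   ] units [ 0.06    0.1199 -0.2785] F [  6.599   -0.4143 -10.307 ] t 19.9
[ 0.2308 -1.342   0.4186]
```

```bash
python3 -m handwheel '[[0,0.1,0,0,0,0],[0,0.05,0,0,0,0],[0,0.05,0,0,0,0],[0,0,0,0,0,0],[0,0,0,0,0,0]]'
python3 -m handwheel '[[0,0.05,0,0,0,0],[0,0,0,0,0,0],[0,0,0,0,0,0]]'
python3 -c "
from h import *
to(.499,-.2065,.1078); print(get_state()['ft_torque'])"
```

```text
clock: 20.52
eef_pos: [0.4989, -0.2077, 0.1019]
tcp_rot: [-2.288, -2.152, 0.0]
contact_force: [0.5, 0.3, -5.8]
width: 0.0291
grip_force: 89.9
clock: 20.9
eef_pos: [0.4997, -0.2077, 0.1018]
tcp_rot: [-2.288, -2.152, 0.001]
contact_force: [-2.2, -1.5, -4.7]
width: 0.0288
grip_force: 90.0
eef [ 0.4997 -0.2077  0.1018] yawx 86.49866333342145 zaxis [-0.0007  0.0002 -1.    ] units [ 0.057  -0.0387 -0.2995] F [-2.205  -1.5179 -4.653 ] t 20.9
[0.0093 0.4744 0.2452]
```

The walls are at TCP x≈0.4966 and 0.4996, so the play is the expected 3 mm and the yaw is right. I'll centre the axle and press down in small steps.

```bash
python3 -m handwheel '[[0,-0.1,0,0,0,-0.012],[0,0,0.05,0,0,0],[0,0,0.05,0,0,0],[0,0,0.05,0,0,0],[0,0,0,0,0,0],[0,0,0,0,0,0]]'
python3 -m handwheel '[[0,0,0.05,0,0,0],[0,0,0.05,0,0,0],[0,0,0,0,0,0],[0,0,0,0,0,0]]'
python3 -c "
from h import *
to(.498,-.2075,.0848); print(get_state()['ft_torque'])"
```

```text
clock: 21.65
eef_pos: [0.4974, -0.2076, 0.0988]
tcp_rot: [-2.286, -2.154, 0.001]
contact_force: [-4.3, -0.5, -1.4]
width: 0.0292
grip_force: 90.4
clock: 22.15
eef_pos: [0.4967, -0.2075, 0.0967]
tcp_rot: [-2.285, -2.153, 0.003]
contact_force: [-8.0, -1.5, -0.5]
width: 0.029
grip_force: 90.7
eef [ 0.4967 -0.2075  0.0967] yawx 86.58769303761888 zaxis [-0.0024  0.0001 -1.    ] units [0.0033 0.0645 0.5962] F [-7.9874 -1.5065 -0.466 ] t 22.15
[-0.1766  1.4991  0.193 ]
```

```bash
python3 -m handwheel '[[0,0,0.05,0,0,0],[0,0,0.05,0,0,0],[0,0,0,0,0,0],[0,0,0,0,0,0]]'
python3 -m handwheel '[[0,0,0.05,0,0,0],[0,0,0.05,0,0,0],[0,0,0,0,0,0],[0,0,0,0,0,0]]'
python3 -c "
from h import *
to(.498,-.2075,.0848); print(get_state()['ft_torque'])"
```

```text
clock: 22.65
eef_pos: [0.4967, -0.2075, 0.0946]
tcp_rot: [-2.285, -2.153, 0.003]
contact_force: [-7.2, -1.3, -2.0]
width: 0.0288
grip_force: 90.6
clock: 23.15
eef_pos: [0.4967, -0.2075, 0.0925]
tcp_rot: [-2.285, -2.153, 0.003]
contact_force: [-7.5, -1.1, -3.3]
width: 0.0291
grip_force: 90.6
eef [ 0.4967 -0.2075  0.0925] yawx 86.59087798054534 zaxis [-0.0026  0.0001 -1.    ] units [0.0022 0.0643 0.3868] F [-7.457  -1.0647 -3.2726] t 23.15
[-0.2621  1.4106  0.2753]
```

```bash
python3 -m handwheel '[[0,0,0.05,0,0,0],[0,0,0.05,0,0,0],[0,0,0.05,0,0,0],[0,0,0.05,0,0,0],[0,0,0,0,0,0],[0,0,0,0,0,0]]'
python3 -m handwheel '[[0,0,0.05,0,0,0],[0,0,0.05,0,0,0],[0,0,0,0,0,0],[0,0,0,0,0,0]]'
python3 -c "
from h import *
to(.498,-.2075,.0848); print(get_state()['ft_torque'])"
```

```text
clock: 23.9
eef_pos: [0.4967, -0.2075, 0.0882]
tcp_rot: [-2.285, -2.153, 0.003]
contact_force: [-6.4, 0.1, -5.9]
width: 0.029
grip_force: 90.3
clock: 24.4
eef_pos: [0.4969, -0.2075, 0.086]
tcp_rot: [-2.285, -2.153, 0.003]
contact_force: [-3.2, -1.1, -10.0]
width: 0.0287
grip_force: 89.8
eef [ 0.4969 -0.2075  0.086 ] yawx 86.58074272030791 zaxis [-0.0027  0.0004 -1.    ] units [0.0033 0.0566 0.0608] F [-3.1784 -1.1471 -9.9517] t 24.4
[-0.3589  0.9864  0.1688]
```

Past the rollers, which now pull it down. I'll press on to the floor in half-millimetre steps.

```bash
python3 -m handwheel '[[0,0,0.025,0,0,0],[0,0,0.025,0,0,0],[0,0,0,0,0,0],[0,0,0,0,0,0]]'
python3 -m handwheel '[[0,0,0.025,0,0,0],[0,0,0.025,0,0,0],[0,0,0,0,0,0],[0,0,0,0,0,0]]'
python3 -c "
from h import *
to(.498,-.2075,.0848); print(get_state()['ft_torque'])"
```

```text
clock: 24.9
eef_pos: [0.4973, -0.2075, 0.0853]
tcp_rot: [-2.286, -2.153, 0.001]
contact_force: [-6.2, -0.2, -10.2]
width: 0.029
grip_force: 89.7
clock: 25.4
eef_pos: [0.4974, -0.2075, 0.0851]
tcp_rot: [-2.286, -2.154, 0.001]
contact_force: [-7.8, -0.0, -1.9]
width: 0.0285
grip_force: 90.8
eef [ 0.4974 -0.2075  0.0851] yawx 86.59141025452101 zaxis [-0.001   0.0001 -1.    ] units [0.0024 0.0284 0.0133] F [-7.7704 -0.0244 -1.8685] t 25.4
[-0.1097  1.4131  0.153 ]
```

```bash
python3 -m handwheel '[[0,0,0.03,0,0,0],[0,0,0.03,0,0,0],[0,0,0,0,0,0],[0,0,0,0,0,0]]'
python3 - <<'E'
from h import *
to(.498,-.2075,.0848); print(get_state()['ft_torque'])
i=grab_frame("side")["img"][:,:,::-1]
cv2.imwrite("pics/home.png",cv2.resize(i[215:320,205:310],(600,600),interpolation=cv2.INTER_CUBIC))
E
```

```text
clock: 25.9
eef_pos: [0.4975, -0.2075, 0.0849]
tcp_rot: [2.287, 2.154, -0.0]
contact_force: [-11.4, 0.1, 10.6]
width: 0.0286
grip_force: 92.6
eef [ 0.4975 -0.2075  0.0849] yawx 86.5917013561787 zaxis [-0.0002 -0.0002 -1.    ] units [0.0031 0.0258 0.0064] F [-11.3595   0.1229  10.6021] t 25.9
[0.2222 2.159  0.2572]
```

View pics/home.png

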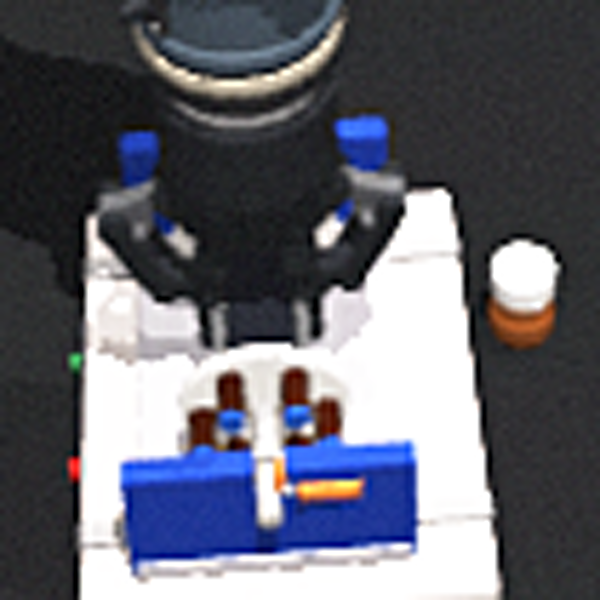

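The axle sits low in the near slot, under the orange roller (about (268,515)), at home height, with a firm 16 N of floor contact. I'll unload and release.

```bash
python3 -m handwheel '[[0,-0.02,-0.04,0,0,0],[0,0,0,0,0,0],[0,0,0,0,0,0]]' 1 30
python3 -m handwheel '[[0,0,0,0,0,0],[0,0,0,0,0,0],[0,0,0,0,0,0],[0,0,0,0,0,0],[0,0,0,0,0,0],[0,0,0,0,0,0],[0,0,0,0,0,0],[0,0,0,0,0,0]]' 0
```

```text
clock: 26.32
eef_pos: [0.4974, -0.2075, 0.085]
tcp_rot: [-2.286, -2.154, 0.0]
contact_force: [-5.6, -0.1, 1.5]
width: 0.0292
grip_force: 90.7
clock: 27.32
eef_pos: [0.4976, -0.2076, 0.0845]
tcp_rot: [-2.286, -2.154, -0.0]
contact_force: [-0.0, -0.3, 0.1]
width: 0.0855
grip_force: 0.0
```

```bash
python3 -m handwheel '[[0,0,-0.3,0,0,0],[0,0,-0.5,0,0,0],[0,0,-0.8,0,0,0],[0,0,-1,0,0,0],[0,0,-1,0,0,0],[0,0,-1,0,0,0],[0,0,-1,0,0,0],[0,0,-1,0,0,0],[0,0,-1,0,0,0],[0,0,-1,0,0,0],[0,0,-0.5,0,0,0],[0,0,0,0,0,0]]' 0
python3 -m handwheel '[[1,-1,0,0,0,0],[1,-1,0,0,0,0],[1,-1,0,0,0,0],[1,-1,0,0,0,0],[1,-1,0,0,0,0],[1,-1,0,0,0,0],[1,0,0,0,0,0],[1,0,0,0,0,0],[1,0,0,0,0,0],[0,0,0,0,0,0],[0,0,0,0,0,0]]' 0
python3 - <<'E'
from h import *
i=grab_frame("side")["img"][:,:,::-1]; j=grab_frame("top")["img"][:,:,::-1]
a=cv2.resize(i[215:320,205:310],(600,600),interpolation=cv2.INTER_CUBIC)[:, :400]
b=cv2.resize(j[190:270,300:395],(400,337),interpolation=cv2.INTER_CUBIC)
b=np.vstack([b,cv2.resize(i,(350,263))[:,:].copy() if 0 else np.pad(cv2.resize(i,(350,263)),((0,0),(0,50),(0,0)))])
cv2.imwrite("pics/end.png",np.hstack([a,b]))
E
```

```text
clock: 28.82
eef_pos: [0.4979, -0.2077, 0.2672]
tcp_rot: [2.286, 2.154, 0.001]
contact_force: [-0.2, 0.1, 0.0]
width: 0.0856
grip_force: 0.0
clock: 30.2
eef_pos: [0.3883, -0.021, 0.2661]
tcp_rot: [-2.286, -2.155, 0.001]
contact_force: [-0.2, -1.1, -0.1]
width: 0.0852
grip_force: 0.0
```

View pics/end.png

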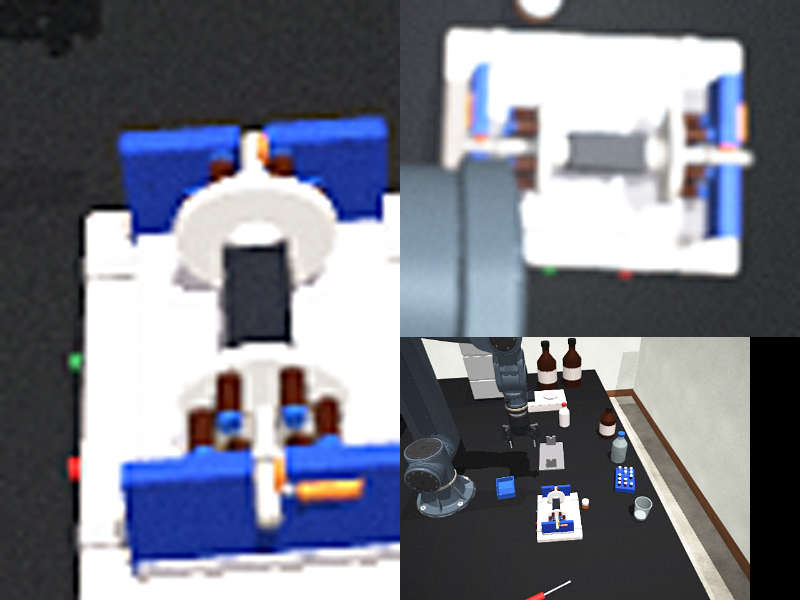

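Run:
```python
from h import *
S=grab_frame("side");R,t=np.array(S["R"]),np.array(S["t"])
th=np.radians(-3.5)
for ly in(.108,-.108):
  for z in(.080,.093):
    X=np.array([.498-ly*np.sin(th),-.2055+ly*np.cos(th),z+.0035]);c=R@X+t
    print(ly,z,(S["fx"]*c[0]/c[2]+S["cx"]-205+.5)*5.714,(S["fy"]*c[1]/c[2]+S["cy"]-215+.5)*5.714)
```

```text
0.108 0.08 251.74017437172483 133.26618016633194
0.108 0.093 250.4448676726103 114.61859527936242
-0.108 0.08 269.7050229317002 515.7675691349539
-0.108 0.093 268.364441283555 497.58751774212465
```

Both axle ends project where z = 0.080 predicts: far end seen at about (251,131) against (252,133), near end at about (268,520) against (270,516). Both ends are home and the gripper is clear of everything.

```bash
python3 -c "
from plant import *
print(finish_job())"
```

```text
the job is handed in; nothing more can be done
None
```

The rotor is in the fork with both axle ends fully home below the rollers and released. I handed the job in at about 30 s, and the bystanders I could see in the last pictures were where they started.

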